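Power up the microscope's lamp and camera in order

ROBOT

A 7-joint arm with a two-finger parallel gripper is mounted at the origin on the work surface. World frame = base frame: x ahead of the robot, y to its left, z up, the work surface at z = 0. Lengths are in m, angles in rad, forces in N, time in s.
With the tool pointing down it reaches from about 0.4 to 0.9 m from the base axis. Payload 5.5 kg.
Tool frame: the origin (TCP) lies at the very end of the fingers, on their centre line; the grasp point (between the pads) lies 19 mm behind it; z points along the fingers, y is the direction in which the jaws open and shut (so a half turn about z gives the same grasp; the last joint's range is limited). The gripper opens to 92 mm and grips with 3 to 60 N. Pads are 19 mm wide; open, the fingers measure 130 mm over their backs; the gripper's body (75 mm by 190 mm) begins 47 mm behind the grasp point.
Start: joints at [-0.887, 0.501, -0.427, 1.55, 0.221, 1.138, -0.21], TCP at [0.265, 0.593, 0.227] pointing down, gripper open.
Joint ranges: [-2.88, 2.88], [-0.31, 2.03], [-1.54, 1.56], [0.2, 2.42], [-1.41, 4.55], [0.19, 2.02], [-2.57, 2.57]. Speed limits (rad/s): [2.57, 2.57, 3.14, 3.14, 3.14, 3.14, 3.14].

INTERFACE

Orientations are given as a unit quaternion [x, y, z, w].
In Python, from workcell import ctrl, planner, sensors, camera, calibration gives the robot as it stands. Calls block until the motion is done:
- ctrl.movep(position, orientation): joint-space move of the TCP to a pose.
- ctrl.move_straight(position, ori=None, feed=0.15): straight line of the TCP; ori=None keeps the orientation; feed is the mean speed in m/s.
- ctrl.move_j(angles): joint-space move.
- ctrl.open_jaws() and ctrl.close(strength=None): open the fingers fully, or close them until they stop; strength is the grip in N (None keeps the last).
- ctrl.wait(seconds).
- planner.inverse_kinematics(position, orientation): joint angles nearest the present ones, or None.
- sensors.sense(): the state.
- camera(name): name is "scene" or "top" or "wrist"; returns the picture (480x640x3 uint8, blue, green, red); there is no depth.
- calibration(name): a dict with "camera_matrix" (3x3 intrinsics, pixels), "D" ([k1, k2, p1, p2, k3] as OpenCV has them; the pictures are not rectified), "origin" and "orientation" of the camera in the world. Camera axes: x right, y up, looking along -z (the intrinsics and any distortion apply to the point x, -y, -z); pixel columns grow to the right and rows downward; lengths in m; the calibration is good to about 2 mm. A picture is of the moment at which its call begins: read the wrist's pose just before it. calibration takes no time and is no camera call; for the wrist camera it gives the pose at the moment of the call.
A pose or a line that the arm cannot do raises ctrl.IKError and nothing moves.
- ctrl.close_job(): hands the job in, once; it reports no verdict.
The state is a dict: "t": time; "joint_positions": joint angles; "joint_vel": joint speeds; "joint_torque": joint torques, N m; "position": TCP position; "tool_rot": TCP orientation; "contact_force": force on the tool from outside, world axes, zero at the start; "moment": the same for the moment, N m; "gripper_width": finger opening in m.
Only numpy, scipy, OpenCV 4.12 (cv2) and the standard library are available. Lean on these libraries where they do the work, as an engineer would, in place of code of your own. Each camera call takes 0.05 s, during which the arm holds its last target. There are 200 camera calls.

TASK

Switch on the microscope's units by touching their black keys with closed fingertips, in this order: the long bar key of the power supply, then the round key of the lamp driver, then the large square key of the camera unit; touch each lightly, just enough to sink it fully, and it stays down by itself. Leave the small square key alone, do not grip, lift or shift the units, and leave everything else on the table standing where it is. Finish clear of everything.

Things in the scene. Friction and masses are not known exactly. Their poses are not given: they have to be found in the camera images.
- power_unit: Power supply: white box 110 (x) by 130 (y) by 60 mm high, on rubber feet, 0.6 to 1.2 kg, standing loose. On top one long black bar key and, behind it, a row of thin vent slits. Origin at the centre of its underside, z up, x from its front (key side) to its back.
- lamp_unit: Lamp driver: white box 110 (x) by 90 (y) by 80 mm high, the tallest of the three, on rubber feet, 0.5 to 1.1 kg, standing loose. On top one round black key and, 60 mm behind it, a metal dial 26 mm across and 16 mm high, not used. Origin at the centre of its underside, z up, x from its front (key side) to its back.
- camera_unit: Camera unit: low white box 85 (x) by 130 (y) by 45 mm high, on rubber feet, 0.45 to 1 kg, standing loose. On top two square black keys, 72 mm apart along y: a large one (switches the camera on) and a small one (erases, not to be pressed). Origin at the centre of its underside, z up, x from front to back.
- power_key_top (a point): Centre of the upper face of the power supply's bar key, 24 mm (unit's x) by 70 mm (unit's y). It moves with the key. The key stands 14 mm proud of the unit's top and sinks straight down 6 mm, to 8 mm proud, against about 2 N; it does not spring back and stays where it is pushed. Its stop is cushioned: pushed further it gives up to 6 mm more against 2.4 N rising to 6 N, then is hard; this last part springs back.
- lamp_key_top (a point): Centre of the upper face of the lamp driver's round key, 34 mm across. It moves with the key. The key stands 14 mm proud of the unit's top and sinks straight down 6 mm, to 8 mm proud, against about 2 N; it does not spring back and stays where it is pushed. Its stop is cushioned: pushed further it gives up to 6 mm more against 2.4 N rising to 6 N, then is hard; this last part springs back.
- camera_key_top (a point): Centre of the upper face of the camera unit's large square key, 34 by 34 mm. It moves with the key. The key stands 14 mm proud of the unit's top and sinks straight down 6 mm, to 8 mm proud, against about 2 N; it does not spring back and stays where it is pushed. Its stop is cushioned: pushed further it gives up to 6 mm more against 2.4 N rising to 6 N, then is hard; this last part springs back.
- erase_key_top (a point): Centre of the upper face of the camera unit's small square key, 14 by 14 mm, the same height and travel as the large one. Not to be pressed.
- power_key (a joint): How far the bar key is pushed in: 0 out (off), 0.006 m fully in (on).
- lamp_key (a joint): How far the round key is pushed in: 0 out (off), 0.006 m fully in (on).
- camera_key (a joint): How far the large square key is pushed in: 0 out (off), 0.006 m fully in (on).
- erase_key (a joint): How far the small square key is pushed in: 0 out, 0.006 m fully in.
- vial: Bystander: small amber glass vial with a white cap, 26 mm across, 60 mm high; origin at the centre of its underside.
- jar: Bystander: clear jar with a white cap, 54 mm across, 75 mm high; origin at the centre of its underside.
- card_box: Bystander: open cardboard specimen box 60 by 80 by 30 mm high; origin at the centre of its underside.
- brush: Bystander: brush 160 mm long lying on the table, about 25 mm high; its x axis runs from handle to bristles.
- bottle: Bystander: white bottle, 48 mm across, 130 mm high; origin at the centre of its underside.
- sherd: Bystander: flat terracotta sherd, about 55 by 50 by 12 mm, lying on the table; origin at the centre of its underside.
- beaker: Bystander: white ceramic cup without handle, 64 mm across, 80 mm high; origin at the centre of its underside.
There are look-alikes about, which are no part of the job. Leave any purple look-alike of the power_unit alone.

How it is judged:
On the way, in this order (a step that is already met when the one before it is completed fails the run):
1. the power supply's bar key is pressed in (value of joint power_key above 0.0045 m), for 0.1 s.
2. then the lamp driver's round key is pressed in (value of joint lamp_key above 0.0045 m), for 0.1 s.
3. then the camera unit's large square key is pressed in (value of joint camera_key above 0.0045 m), for 0.1 s.
At the end, for the whole second after the job is handed in: The bar, round and large square keys are each at least 4.5 mm in (of 6), the small square key less than 2 mm in; the three units are at rest within 20 mm, and all bystanders within 30 mm, of where they started (value of joint each of power_key, lamp_key, camera_key above 0.0045 m and value of joint erase_key below 0.002 m and distance of each of power_unit, lamp_unit, camera_unit from where it was at the start of the episode below 0.02 m and linear speed of each of power_unit, lamp_unit, camera_unit below 0.02 m/s and distance of each of vial, jar, card_box, brush, bottle, sherd, beaker from where it was at the start of the episode below 0.03 m); the robot touches nothing.
It fails at once if a key was pressed before its turn: the round key before the bar key, or the large square key before the round key ((value of joint lamp_key above 0.003 m and value of joint power_key below 0.003 m) or (value of joint camera_key above 0.003 m and value of joint lamp_key below 0.003 m)).
It fails at once if the small square key was pressed (2 mm or more) (value of joint erase_key above 0.002 m).
It fails at once if a unit was pushed hard (over 20 N) instead of touched lightly (contact force between any of the fingers, the arm and power_unit above 20 N or contact force between any of the fingers, the arm and lamp_unit above 20 N or contact force between any of the fingers, the arm and camera_unit above 20 N).
It fails at once if a unit was shifted (over 20 mm), lifted (over 8 mm) or tipped (over 0.15 rad) (distance of any of power_unit, lamp_unit, camera_unit from where it was at the start of the episode above 0.02 m or height (world z) of any of power_unit, lamp_unit, camera_unit above 0.008 m or angle between any of power_unit, lamp_unit, camera_unit's own z axis and vertical above 0.15 rad).
It fails at once if a bystander was moved (over 30 mm) or tipped over (over 0.5 rad) (distance of any of vial, jar, card_box, brush, bottle, sherd, beaker from where it was at the start of the episode above 0.03 m or angle between any of vial, jar, card_box, bottle, beaker's own z axis and vertical above 0.5 rad).
It also fails if it takes over 48 s, if anything falls off the work surface, if the arm or the gripper's body presses on something with over 40 N, if the wrist force passes 120 N, or if a joint passes its speed limit or range.

## Working session

There is one attempt and no reset: what is moved stays moved. The work goes in short steps, each a Python script; the robot and the scene stay as the last script left them, time stands still between calls to the robot, and variables do not carry over. Pictures are saved under pics/ and viewed, about 8 in all and at most 12, crops included, and the job is handed in when it is done.

```bash
mkdir -p pics; ls; python3 - <<'E'
from workcell import ctrl, planner, sensors, camera, calibration
import cv2
for n in("top","scene"):
    cv2.imwrite(f"pics/{n}0.png",camera(n)); c=calibration(n); print(n,c)
s=sensors.sense(); print(s["t"],s["position"],s["tool_rot"],s["contact_force"],s["gripper_width"])
E
```

```text
pics
top {'camera_matrix': array([[496.63837446,   0.        , 322.91991767],
       [  0.        , 496.63837446, 243.34004144],
       [  0.        ,   0.        ,   1.        ]]), 'D': array([-0.09200127,  0.        ,  0.        ,  0.        ,  0.        ]), 'origin': array([0.31448139, 0.0512845 , 1.25035968]), 'orientation': array([-0.07125301,  0.07235775,  0.70611971, -0.70077266])}
scene {'camera_matrix': array([[437.1240103 ,   0.        , 318.21457894],
       [  0.        , 437.1240103 , 238.40124476],
       [  0.        ,   0.        ,   1.        ]]), 'D': array([-0.09917308,  0.        ,  0.        ,  0.        ,  0.        ]), 'origin': array([ 0.96321769, -0.64748419,  0.66598799]), 'orientation': array([0.44412052, 0.11988711, 0.21974031, 0.86028963])}
0.1 [0.26531575 0.59270624 0.22577499] [ 2.08834180e-01  9.77950676e-01 -8.44486053e-04 -2.15969698e-04] [0.04072687 0.14073945 0.34579586] 0.09181213193496804
```

View pics/top0.png

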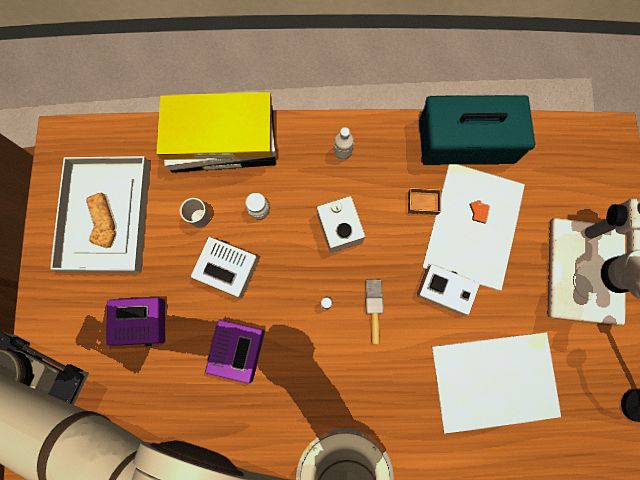

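View pics/scene0.png

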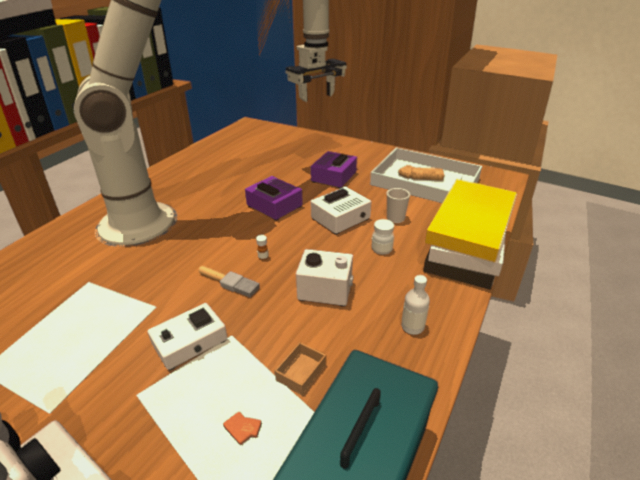

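The top view shows the bar key at about (219,272), the round key at (344,231), the large square key at (438,284) and the small one at (466,295). The purple units are the look-alikes. The scene view shows the same keys at about (337,195), (313,260), (200,318) and (166,335). Next I'll measure them in both views.

```bash
cat > h.py <<'E'
import numpy as np, cv2
from scipy.spatial.transform import Rotation as R
from workcell import ctrl, planner, sensors, camera, calibration
def ray(n,px,c=None):
    c=c or calibration(n)
    u=cv2.undistortPoints(np.array([[px]],float),c["camera_matrix"],c["D"])[0,0]
    d=R.from_quat(c["orientation"]).apply([u[0],-u[1],-1]); return np.array(c["origin"]),d/np.linalg.norm(d)
def plane(n,px,z,c=None):
    o,d=ray(n,px,c); return o+d*(z-o[2])/d[2]
def tri(r1,r2):
    A=[np.eye(3)-np.outer(d,d) for _,d in(r1,r2)]
    p=np.linalg.solve(A[0]+A[1],A[0]@r1[0]+A[1]@r2[0])
    return p,[np.linalg.norm(a@(p-r[0])) for a,r in zip(A,(r1,r2))]
def blob(im,seed,thr=70,w=30):
    m=(im.max(2)<thr).astype(np.uint8); x,y=seed
    k=np.zeros_like(m);k[y-w:y+w,x-w:x+w]=1
    n,l,s,c=cv2.connectedComponentsWithStats(m*k,connectivity=4)
    i=l[y,x]
    if i==0: return None
    cn=cv2.findContours((l==i).astype(np.uint8),0,2)[0][0]
    return c[i],s[i,4],cv2.minAreaRect(cn)
E
python3 - <<'E'
from h import *
T,S=cv2.imread("pics/top0.png"),cv2.imread("pics/scene0.png")
for n,a,b,z in(("power",(219,272),(337,195),.074),("lamp",(344,231),(313,260),.094),("cam",(438,284),(200,318),.059),("erase",(466,295),(166,335),.059)):
    A,B=blob(T,a),blob(S,b)
    print(n,A,B)
    if A:
        print(" plane",plane("top",A[0],z).round(4), "box", [plane("top",q,z)[:2].round(3).tolist() for q in cv2.boxPoints(A[2])])
    if B: print(" scene plane",plane("scene",B[0],z).round(4))
    if A and B: print(" tri",tri(ray("top",A[0]),ray("scene",B[0])))
E
```

```text
power (array([218.67785235, 272.69127517]), np.int32(298), ((218.71554565429688, 272.6637878417969), (29.15003204345703, 10.635822296142578), 23.198591232299805)) (array([335.55862069, 195.46206897]), np.int32(145), ((335.5000305175781, 195.50003051757812), (6.827935695648193, 22.059484481811523), 66.80140686035156))
 plane [0.4871 0.2992 0.074 ] box [[0.489, 0.337], [0.513, 0.327], [0.485, 0.262], [0.461, 0.271]]
 scene plane [0.4945 0.2827 0.074 ]
 tri (array([0.48731096, 0.30037764, 0.06369181]), [np.float64(0.0015955684786170034), np.float64(0.0015955684786169374)])
lamp (array([343.8525641 , 229.78846154]), np.int32(156), ((343.5, 230.0), (14.0, 13.0), 90.0)) (array([313.23741007, 259.45323741]), np.int32(139), ((313.5, 259.5), (11.0, 13.0), 90.0))
 plane [ 0.5857 -0.0018  0.094 ] box [[0.603, 0.014], [0.602, -0.017], [0.568, -0.016], [0.568, 0.015]]
 scene plane [ 0.5933 -0.0147  0.094 ]
 tri (array([ 0.5873814 , -0.00277901,  0.08382666]), [np.float64(0.000913504696561398), np.float64(0.0009135046965611589)])
cam (array([438.05940594, 283.23762376]), np.int32(202), ((437.98275
[... 320 characters left out ...]
.468, -0.253], [0.437, -0.238]]
 scene plane [ 0.4677 -0.2408  0.059 ]
 tri (array([ 0.45998045, -0.23306637,  0.04847355]), [np.float64(0.0010851034753699442), np.float64(0.0010851034753699487)])
erase (array([465.5, 294.5]), np.int32(38), ((465.5, 294.5), (5.0, 7.0), 90.0)) (array([165.6122449 , 334.42857143]), np.int32(49), ((165.70590209960938, 334.32354736328125), (7.276068687438965, 6.5484619140625), 75.96376037597656))
 plane [ 0.4313 -0.2955  0.059 ] box [[0.437, -0.287], [0.437, -0.305], [0.425, -0.304], [0.425, -0.287]]
 scene plane [ 0.4397 -0.3056  0.059 ]
 tri (array([ 0.43166829, -0.2992512 ,  0.0487836 ]), [np.float64(0.0009375360500254309), np.float64(0.0009375360500255217)])
```

The sizes, the 71.5 mm key spacing and the two-view agreement all check out. The scene centroids sit low only because they include the key sides. I'll close the jaws, go above the bar key and check with the wrist camera.

```bash
cat >> h.py <<'E'
K={"power":(.4871,.2992,.074),"lamp":(.5857,-.0018,.094),"cam":(.4594,-.2298,.059)}
def quat(yaw):  # tool down, jaw axis along yaw
    y=np.array([np.cos(yaw),np.sin(yaw),0]); z=np.array([0,0,-1.]); x=np.cross(y,z)
    return R.from_matrix(np.c_[x,y,z]).as_quat()
def above(n,z,yaws=(np.radians(67),np.radians(-113))):
    q0=np.array(sensors.sense()["joint_positions"]); best=None
    for w in yaws:
        j=planner.inverse_kinematics([*K[n][:2],z],quat(w))
        if j is not None and (best is None or np.abs(np.array(j)-q0).max()<best[0]): best=(np.abs(np.array(j)-q0).max(),w,j)
    print("yaw",best[1],"j",np.round(best[2],2)); ctrl.movep([*K[n][:2],z],quat(best[1]))
E
python3 - <<'E'
from h import *
ctrl.close(5)
above("power",.22)
s=sensors.sense(); print(s["t"],s["position"],s["contact_force"],s["gripper_width"])
c=calibration("wrist"); im=camera("wrist"); cv2.imwrite("pics/w1.png",im)
def proj(p):
    q=R.from_quat(c["orientation"]).inv().apply(np.array(p)-c["origin"])
    return cv2.projectPoints(np.array([[q[0],-q[1],-q[2]]]),np.zeros(3),np.zeros(3),c["camera_matrix"],c["D"])[0].ravel()
a=proj(K["power"]); print(a)
if 30<a[0]<610 and 30<a[1]<450:
    b=blob(im,tuple(int(v) for v in a),w=min(150,int(a[0]),int(a[1]),int(640-a[0]),int(480-a[1]))); print(b)
    if b: print(plane("wrist",b[2][0],.074,c))
E
```

```text
yaw 1.1693705988362009 j [-0.3   0.36 -0.37  1.76  0.15  1.05  0.44]
2.9083 [0.48624965 0.30106762 0.22023027] [-0.44784756  0.80573231 -0.38610688] 0.0004705711455387082
[320.0683437  229.44664189]
(array([321.60360921, 228.05102676]), np.int32(1607), ((320.5, 227.0), (26.0, 73.0), 90.0))
[0.48508713 0.30048563 0.074     ]
```

View pics/w1.png

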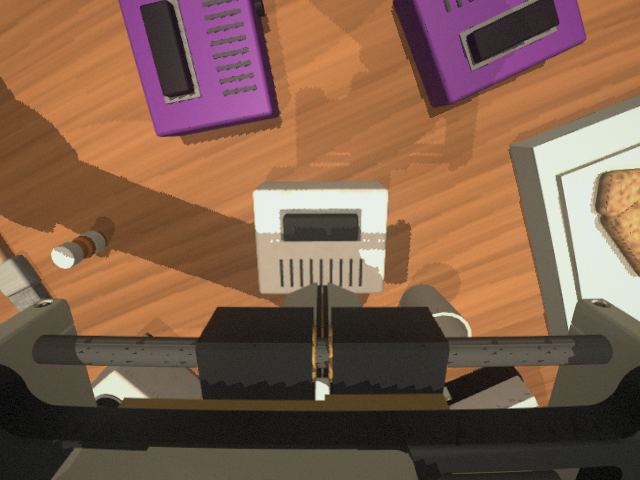

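The wrist view shows the white power unit with its bar key at about (320,227), aligned with the jaws. It agrees with the top view to 2 mm, so I'll press with force feedback.

```bash
cat >> h.py <<'E'
def press(n,lim=3.4):
    x,y,z=K[n]; ctrl.move_straight([x,y,z+.03],feed=.12); ctrl.move_straight([x,y,z+.008],feed=.05); ctrl.wait(.3)
    f0=np.mean([sensors.sense()["contact_force"][2] for _ in range(3)]); log=[]
    for i in range(1,23):
        zc=z+.008-.001*i
        ctrl.move_straight([x,y,zc],feed=.012); ctrl.wait(.05)
        s=sensors.sense(); f=s["contact_force"][2]-f0; log.append((round((zc-z)*1e3,1),round((s["position"][2]-z)*1e3,1),round(f,2)))
        if f>lim: break
    ctrl.wait(.15); print(n,"f0",round(f0,2),log,"t",s["t"],s["position"])
    ctrl.move_straight([x,y,z+.03],feed=.08)
    print("after",sensors.sense()["contact_force"])
E
python3 -c "
from h import *
press('power')"
```

```text
power f0 0.17 [(7.0, np.float64(7.0), np.float64(-0.76)), (6.0, np.float64(5.9), np.float64(0.42)), (5.0, np.float64(5.0), np.float64(0.99)), (4.0, np.float64(3.9), np.float64(-0.68)), (3.0, np.float64(3.0), np.float64(-0.56)), (2.0, np.float64(2.0), np.float64(-1.19)), (1.0, np.float64(1.0), np.float64(-0.19)), (-0.0, np.float64(0.0), np.float64(0.42)), (-1.0, np.float64(-1.0), np.float64(0.58)), (-2.0, np.float64(-2.1), np.float64(0.7)), (-3.0, np.float64(-3.1), np.float64(-0.02)), (-4.0, np.float64(-4.1), np.float64(0.57)), (-5.0, np.float64(-5.1), np.float64(1.33)), (-6.0, np.float64(-5.9), np.float64(2.74)), (-7.0, np.float64(-7.0), np.float64(2.47)), (-8.0, np.float64(-8.0), np.float64(3.25)), (-9.0, np.float64(-9.0), np.float64(4.29))] t 10.0667 [0.4870762  0.29918169 0.06501815]
after [ 0.08772787 -0.31746403 -0.08783203]
```

The force signal is noisy, at about 0.7 N per reading. I'll touch the key again with averaged readings to confirm it is at its stop, which should show elastic cushion force below −6 mm and none above.

```bash
cat >> h.py <<'E'
def favg(n=12):
    v=[]
    for _ in range(n): ctrl.wait(.02); v.append(sensors.sense()["contact_force"][2])
    return np.mean(v)
def probe(n,levels):
    x,y,z=K[n]; ctrl.move_straight([x,y,z+.002],feed=.06); ctrl.wait(.1); f0=favg(); o=[]
    for l in levels:
        ctrl.move_straight([x,y,z+l*1e-3],feed=.015); ctrl.wait(.08); o.append((l,round(favg()-f0,2)))
    print(n,o,sensors.sense()["t"]); ctrl.move_straight([x,y,z+.03],feed=.1)
E
python3 -c "
from h import *
probe('power',[-4.5,-7.5,-9.5,-7.5])"
```

```text
power [(-4.5, np.float64(0.09)), (-7.5, np.float64(3.19)), (-9.5, np.float64(4.47)), (-7.5, np.float64(3.08))] 14.4083
```

The force is elastic and repeatable: 3.1 N at −7.5 mm, 4.5 N at −9.5 mm and nothing at −4.5 mm. The bar key is fully in, and its stop is where the nominal height puts it. Next are the lamp and camera keys, checking the position over each one with the wrist camera first.

```bash
cat >> h.py <<'E'
def chk(n,fn):
    c=calibration("wrist"); im=camera("wrist"); cv2.imwrite(fn,im)
    q=R.from_quat(c["orientation"]).inv().apply(np.array(K[n])-c["origin"])
    a=cv2.projectPoints(np.array([[q[0],-q[1],-q[2]]]),np.zeros(3),np.zeros(3),c["camera_matrix"],c["D"])[0].ravel()
    b=blob(im,tuple(int(v) for v in a),w=60); p=b and plane("wrist",b[2][0],K[n][2],c)
    print(n,a.round(),b and (b[1],b[2]),p); return p
E
python3 - <<'E'
from h import *
x,y,z=K["power"]; ctrl.move_straight([x,y,.18],feed=.25)
above("lamp",.23)
p=chk("lamp","pics/w2.png")
if p is not None and np.linalg.norm(p[:2]-K["lamp"][:2])<.008: probe("lamp",[-4,-7.5,-9,-7.5])
print(sensors.sense()["t"],sensors.sense()["position"])
E
```

```text
yaw 1.1693705988362009 j [ 0.18  0.36 -0.29  1.72  0.11  1.07  1.03]
lamp [320. 233.] (np.int32(1067), ((318.75, 231.25), (36.769554138183594, 36.06244659423828), 45.0)) [ 0.58401652 -0.00193717  0.094     ]
lamp [(-4, np.float64(-0.33)), (-7.5, np.float64(3.38)), (-9, np.float64(3.59)), (-7.5, np.float64(3.0))] 21.9
22.425 [ 0.58579861 -0.00186355  0.12409451]
```

The lamp key shows the same elastic force (3.4, 3.6 and 3.0 N), so it is at its stop. The camera key is next.

```bash
python3 - <<'E'
from h import *
x,y,z=K["lamp"]; ctrl.move_straight([x,y,.2],feed=.25)
above("cam",.2)
p=chk("cam","pics/w3.png")
if p is not None and np.linalg.norm(p[:2]-K["cam"][:2])<.008:
    probe("cam",[-4,-7.5,-9,-7.5])
    x,y,z=K["cam"]; ctrl.move_straight([x,y,.22],feed=.25)
print(sensors.sense()["t"],sensors.sense()["position"],sensors.sense()["contact_force"])
E
```

```text
yaw 1.1693705988362009 j [ 0.59  0.27 -0.2   1.92  0.07  0.96  1.52]
cam [320. 229.] (np.int32(1406), ((317.5, 227.0), (37.0, 38.0), 0.0)) [ 0.45646179 -0.23071331  0.059     ]
cam [(-4, np.float64(0.46)), (-7.5, np.float64(3.3)), (-9, np.float64(4.46)), (-7.5, np.float64(3.33))] 29.275
30.475 [ 0.45849157 -0.22951363  0.2186997 ] [-0.35030601 -0.25952014 -0.79025424]
```

```bash
python3 - <<'E'
from h import *
cv2.imwrite("pics/scene1.png",camera("scene")); im=camera("top")
d=cv2.absdiff(cv2.imread("pics/scene1.png"),cv2.imread("pics/scene0.png")).max(2)
S=cv2.imread("pics/scene1.png"); 
for n,b in(("power",(337,195)),("lamp",(313,260)),("cam",(200,318)),("erase",(166,335))):
    r=blob(S,b); print(n,r and (r[0],r[1]))
E
```

```text
power (array([335.69, 196.42]), np.int32(100))
lamp (array([313.19811321, 260.36792453]), np.int32(106))
cam (array([200.18672199, 319.11618257]), np.int32(241))
erase (array([165.5       , 334.66666667]), np.int32(54))
```

View pics/scene1.png

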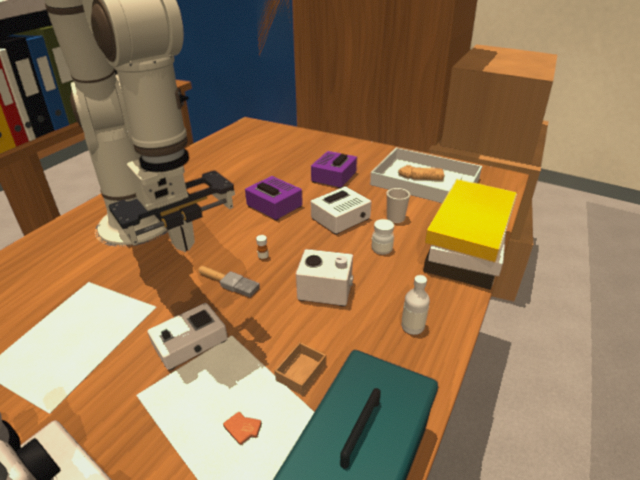

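The scene view shows the keys at (336,196), (313,260) and (200,319) now sunk, and the small key at (166,335) still proud. The units and bystanders are where they were, and the arm is clear.

```bash
python3 -c "
from h import *
ctrl.close_job()"
```

```text
the job is handed in; nothing more can be done
```

I pressed the bar key, then the round key, then the large square key, using closed fingertips, and handed the job in after about 30.6 s on the robot's clock. The hand-in reports no verdict, so the points below are my own checks.

- **Keys at their stops:** each key gave an elastic force of about 3.0–3.4 N at 7.5 mm below its starting height. That rose to 3.6–4.5 N at 9–9.5 mm and repeated on the way back, which places each stop at about 6 mm. The highest reading was about 4.5 N, against the 20 N limit.
- **Last picture:** by eye, the three keys are sunk, the small square key still stands proud, and the units and bystanders have not moved. The arm ended about 16 cm above the camera key, touching nothing.
- **Disagreements:**
  - The wrist and top cameras differed by 2–3 mm on the key positions.
  - Scene-view triangulation put the keys about 10 mm too low, so I used the nominal heights. The key sides visible in that view explain only part of this; the force readings confirmed the nominal heights.
  - While the keys were sinking, the force read well under the stated 2 N. Readings there were noisy, and I relied on the cushion force at the stop instead.

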